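Hold the soap-maker's canister lid at its vent mark

ROBOT

A 6-joint arm with a two-finger parallel gripper is mounted at the origin on the work surface. World frame = base frame: x ahead of the robot, y to its left, z up, the work surface at z = 0. Lengths are in m, angles in rad, forces in N, time in s.
With the tool pointing down it reaches from about 0.25 to 0.725 m from the base axis. Payload 4 kg.
Tool frame: the origin (TCP) lies on the centre line of the jaws, within the pads' length; the fingertips stand 17 mm ahead of it and the grasp point (between the pads) lies 2 mm behind it; z points along the fingers, x is the direction in which the jaws open and shut, and the axes are right-handed (so a half turn about z gives the same grasp; the last joint's range is limited). The gripper opens to 85 mm and grips with 20 to 120 N. Pads are 22 mm wide; open, the fingers measure 114 mm over their backs; the gripper's body (76 mm by 85 mm) begins 54 mm behind the grasp point. The pads swing forward as they close: fully open they stand 13 mm farther back than shut.
Start: joints at [1.309, 0.241, 0.005, 1.335, 0, 1.571], TCP at [0.129, 0.483, 0.248] pointing down, gripper open.
Joint ranges: [-2.72, 2.72], [-1.05, 1.87], [-1.09, 1.28], [-1.99, 2.15], [-1.42, 1.44], [-3.14, 3.14]. Speed limits (rad/s): [2.79, 2.79, 3.14, 3.14, 3.14, 3.14].

INTERFACE

Orientations are given as a unit quaternion [x, y, z, w].
In Python, from workcell import bot gives the robot as it stands.
- The arm moves only by the tool jog_arm, never from a script. Its arguments are lists of equal length, an entry for each row: "jaw": the closure, from 0 (fully open) to 1 (shut); "linear": the shift along the tool's x, y, z in m, a list of three; "delta_rot": the turn, a rotation vector about the tool's x, y, z in degrees, a list of three. A call has exactly 8 rows; each row is the pose to reach, as a shift and turn from the pose commanded when the call began, along the tool's axes at that moment; what a row does not reach only later rows make up. A row lasts 1/12 s, in which the tool goes at most 41.7 mm and 7.16 degrees, less where a joint would pass 70% of its speed; a pose out of reach is approached as far as the arm can. A call with a gripper value outside its range is refused whole. The fingers move at their own pace and stop on an object; the grip force is fixed at half the most. Time passes only in rows, so rows that repeat a pose let the fingers close, or fill a call up. It gives the time, the measured TCP pose, the force and the opening at its end, in the units of the state.
- bot.get_obs(): the state, without advancing time (a new reading comes with each control period).
- bot.camera(name): name is "side" or "top" or "wrist"; returns (picture, depth): 480x640x3 uint8, red, green, blue; 480x640 float32, m along the optical axis (not along the pixel's ray), 0 where there is no reading.
- bot.calibration(name): a dict with "fovy" (degrees; the focal length in pixels is half the picture's height over the tangent of half this angle, whatever the lens; pixels are square), "cx", "cy" (the principal point, pixels), "origin" and "orientation" of the camera in the world. Camera axes: x right, y down, z forward; pixel columns grow to the right and rows downward; lengths in m; the calibration is good to about 2 mm. The wrist camera is an equidistant fisheye: a pixel r from the principal point sees the ray r / f radians off the axis. A picture is of the moment at which its call begins: read the wrist's pose just before it. calibration takes no time and is no camera call; for the wrist camera it gives the pose at the moment of the call.
- bot.job_done(): hands the job in, once; it reports no verdict.
The state is a dict: "clock": time; "joint_pos": joint angles; "joint_vel": joint speeds; "tau": joint torques, N m; "eef_pos": TCP position; "tool_rot": TCP orientation; "ft_force": force on the tool from outside, world axes, zero at the start; "ft_torque": the same for the moment, N m; "grip_width": finger opening in m.
Only numpy, scipy, OpenCV 4.12 (cv2) and the standard library are available. Lean on these libraries where they do the work, as an engineer would, in place of code of your own. Each camera call takes 0.05 s, during which the arm holds its last target.

TASK

Pick up the blue bayonet lid by its black grip bar, drop its two lugs through the notches of the steel canister until it is seated on the rim, then turn it clockwise (seen from above) to the yellow vent mark, half-way to the red lock mark. Never turn it on into the lock click. The vent inside is sprung and would turn the lid back, so finish while still gripping the lid at the yellow mark, and leave the mold, bowl, funnel and paddle where they are.

Things in the scene. Friction and masses are not known exactly. Their poses are not given: they have to be found in the camera images.
- lid: Loose blue plastic lid, about 0.15 kg, upright on the counter. Origin: centre of the plug's underside, z up. Plug diameter 60, z 0 to 20 mm, chamfered below. Flange diameter 84, z 20 to 26 mm. Two equal lugs on the plug along +x and -x (white marks on the flange above them), reaching 38 mm from the axis, 12 mm wide, z 3 to 10 mm. A half turn makes no difference.
- lid_grip (a point): Centre of the lid's black grip bar, 43 mm above the lid's origin, on its axis. The bar stands on the flange: 60 mm long along the lid's x axis, 20 mm wide along y, lid z 26 to 60 mm. Pinch it across its width from above, fingertips kept above the flange.
- canister: Steel canister bolted to the counter by a 135 mm square foot; it may be left or right of the lid. Origin: centre of its underside, z up. Neck diameter 100 mm, rim top z = 110 mm. The lip round the mouth (z 104 to 110) has a 65 mm bore and two notches, 18 mm wide, along +x and -x (black rim marks). Below the lip the bore is 83 mm; floor at z = 83 mm.
- canister_rim (a point): Centre of the rim, z = 110 mm on the canister. Insert with both x axes parallel (either way round, 5 degrees of play), lid axis on canister axis; seated, the flange rests on the rim and the lid origin is 20 mm below this point, lugs 4 mm below the lip. It then turns clockwise seen from above (negative about z); a stop blocks the other way.
- vent_mark (a point): One of two yellow rim marks (half a turn apart), on the rim 46 mm from the axis, 42 degrees (0.733 rad) clockwise of the notches. Vent position: the lid's white marks and grip bar point at the yellow marks.
- lock_mark (a point): One of two red rim marks (half a turn apart), on the rim 46 mm from the axis, 84 degrees (1.466 rad) clockwise of the notches: locked. Two spring plungers start to resist at about 50 degrees and click behind the lugs at about 80 degrees.
- vent (a joint): Sprung vent ring inside the canister, pushed round by the lugs. 0 rad = shut (rest), grows clockwise. The lugs meet it about 0.11 rad after the notch, so it reads the lid's turn less 0.11: about 0.62 at the yellow mark, 1.35 locked. Its spring pushes back with 0.04 N m at 0 and 0.11 N m at the yellow mark, and turns the lid back when let go.
- mold: Bystander: wooden loaf mold with green liner and steel spring clips, 120 x 300 x 95 mm, long along its y axis, origin at the centre of its underside. It stands beyond the work. Do not disturb.
- bowl: Bystander: glass bowl, rim diameter 150 mm, 75 mm high, origin at the centre of its underside. Do not disturb.
- funnel: Bystander: orange plastic funnel standing on its wide mouth (diameter 100 mm), 90 mm high, origin at the centre of its mouth on the counter. Do not disturb.
- paddle: Bystander: beech stirring paddle lying flat along its x axis, from x = -125 to +128 mm, blade (46 mm wide) at +x, 10 mm thick, origin on its underside. It lies between lid and canister. Do not disturb.
Things that resemble listed ones, but are neither listed nor needed, are in the scene too. What is meant by the lid is not green, and is the larger of those in its own colour.

How it is judged:
By the outcome, as a careful person would: the job done as asked, in the order asked, and still so for the second after the job is handed in, while the arm keeps its last pose, push and grip.
It also fails if it takes over 48 s, if anything falls off the work surface, if the arm or the gripper's body presses on something with over 40 N, if the wrist force passes 120 N, or if a joint passes its speed limit or range.

## Working session

There is one attempt and no reset: what is moved stays moved. The work goes in short steps, Python scripts to look and compute and a tool call to move; the robot and the scene stay as the last step left them, time stands still between calls to the robot, and variables do not carry over. Pictures are saved under pics/ and viewed, and the job is handed in when it is done.

Besides the shell and the picture viewer there is one more tool, called after "Call:" by a JSON object that holds its "api" and its "payload", one argument or row to a line. jog_arm: Moves the arm, as the interface text tells. Its arguments: {"type":"object","properties":{"jaw":{"type":"array","items":{"type":"number"}},"linear":{"type":"array","items":{"type":"array","items":{"type":"number"}}},"delta_rot":{"type":"array","items":{"type":"array","items":{"type":"number"}}}},"required":["jaw","linear","delta_rot"]}

```bash
mkdir -p pics; ls; python3 - <<'E'
from workcell import bot
import cv2
for n in ["top","side"]:
    im,d=bot.camera(n); cv2.imwrite(f"pics/{n}0.png",im[:,:,::-1]); print(n,bot.calibration(n))
    import numpy as np; np.save(f"pics/{n}0d.npy",d)
print(bot.get_obs())
E
```

```text
pics
top {'fovy': 47.57312344658922, 'cx': 330.68637099949154, 'cy': 235.3924745605117, 'origin': array([ 0.36429634, -0.00426744,  1.26352914]), 'orientation': array([-0.68988927,  0.71490137, -0.08439151,  0.07646495])}
side {'fovy': 47.534217804445035, 'cx': 316.80148327080445, 'cy': 244.6752552691403, 'origin': array([ 0.03368402, -0.6329085 ,  1.00575369]), 'orientation': array([ 0.86071373, -0.35022789,  0.12952989, -0.34602647])}
{'clock': 0.1, 'joint_pos': array([ 1.30899389e+00,  2.41326453e-01,  3.82905594e-03,  1.33523164e+00,
       -8.98062186e-06,  1.57078028e+00]), 'joint_vel': array([-5.60466916e-06, -8.84038687e-04,  2.06767312e-03,  1.18803582e-03,
       -2.09192415e-04, -1.48130262e-03]), 'tau': array([-1.42468605e-03, -3.73138511e+01,  2.53009987e+01,  1.07981317e-02,
       -4.34397145e-05,  5.53430837e-06]), 'eef_pos': array([0.12926848, 0.48242073, 0.24749615]), 'tool_rot': array([ 7.93349010e-01,  6.08766305e-01, -7.63933407e-04,  5.91835001e-04]), 'ft_force': array([ 0.30671457, -0.80829811,  0.65261357]), 'ft_torque': array([-0.00892678, -0.03036086, -0.04683621]), 'grip_width': 0.08502189287210526}
```

View pics/top0.png

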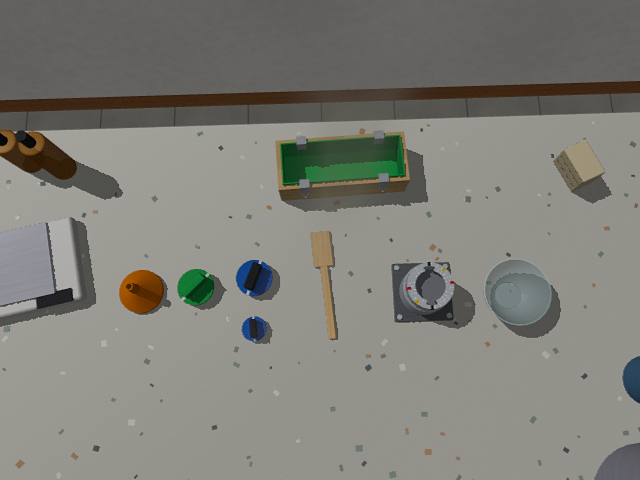

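View pics/side0.png

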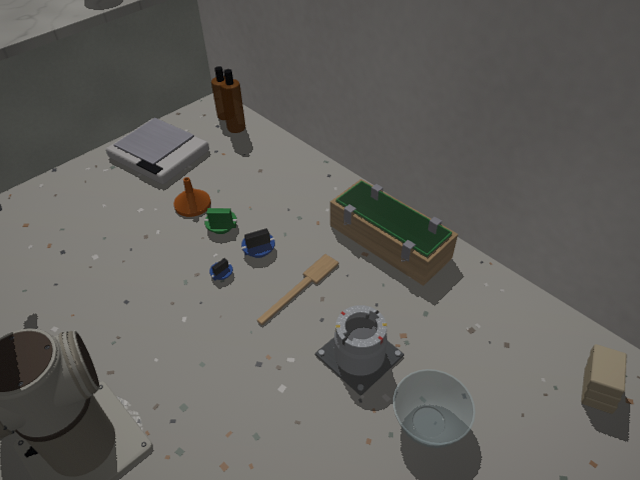

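Candidates for the lid: large blue (254,278) in top, small blue (254,328), green (196,287), and a dark blue object at the edge (638,380). By the description I choose the large blue one at (254,278); the canister is at (428,288).

```bash
cat > h.py <<'E'
import numpy as np, cv2
from scipy.spatial.transform import Rotation as R
from workcell import bot
def cam(n):
    c=bot.calibration(n); f=240/np.tan(np.radians(c['fovy'])/2)
    return f,c['cx'],c['cy'],np.array(c['origin']),R.from_quat(c['orientation']).as_matrix()
def ray(n,uv):
    f,cx,cy,o,M=cam(n); uv=np.atleast_2d(uv).astype(float)
    d=np.c_[(uv[:,0]-cx)/f,(uv[:,1]-cy)/f,np.ones(len(uv))]
    if n=='wrist':
        r=np.hypot(uv[:,0]-cx,uv[:,1]-cy)+1e-9; t=r/f
        d=np.c_[(uv[:,0]-cx)/r*np.sin(t),(uv[:,1]-cy)/r*np.sin(t),np.cos(t)]
    return o,d@M.T
def plane(n,uv,z):
    o,d=ray(n,uv); return o+d*((z-o[2])/d[:,2])[:,None]
def depthpts(n,uv,dep):
    o,d=ray(n,uv); uv=np.atleast_2d(uv).astype(int); return o+d*dep[uv[:,1],uv[:,0]][:,None]
def proj(n,p):
    f,cx,cy,o,M=cam(n); q=(np.atleast_2d(p)-o)@M
    return np.c_[cx+f*q[:,0]/q[:,2],cy+f*q[:,1]/q[:,2]]
def crop(im,x0,y0,x1,y1,s,name):
    cv2.imwrite(name,cv2.resize(np.ascontiguousarray(im[y0:y1,x0:x1]),None,fx=s,fy=s,interpolation=cv2.INTER_CUBIC))
E
python3 - <<'E'
from h import *
for n in ['top','side']: print(n,proj(n,[[0,0,0],[0.129,.483,.248],[.4,0,0],[.4,.1,0]]))
im=cv2.imread('pics/top0.png'); d=np.load('pics/top0d.npy')
crop(im,210,240,470,350,3,'pics/topcrop.png')
s=cv2.imread('pics/side0.png'); crop(s,180,180,480,380,2.6,'pics/sidecrop.png')
print(plane('top',[[254,278],[428,286]],[0.026,]) )
print(depthpts('top',[[254,278],[254,328],[196,287],[320,300],[410,290],[244,283],[265,285],[428,300]],d))
E
```

```text
top [[330.6931071  539.09232795]
 [ 45.97957446 514.03327572]
 [324.29063315 345.78945229]
 [280.30383055 347.41493934]]
side [[ 83.49697647 445.57418359]
 [ -7.45227434 195.88140119]
 [247.78866575 323.33024649]
 [220.84941766 298.12712902]]
[[ 0.55716575  0.1555813   0.026     ]
 [ 0.52466201 -0.24162131  0.026     ]]
[[ 0.55176779  0.15110751  0.06063552]
 [ 0.44305108  0.15406873  0.04169373]
 [ 0.53735546  0.28139867  0.05249428]
 [ 0.50446062  0.00643276 -0.00080347]
 [ 0.5068305  -0.18682277  0.10814409]
 [ 0.54150328  0.17347783  0.05961318]
 [ 0.53980868  0.13031479  0.02846069]
 [ 0.48699679 -0.22865654  0.08135092]]
```

View pics/topcrop.png

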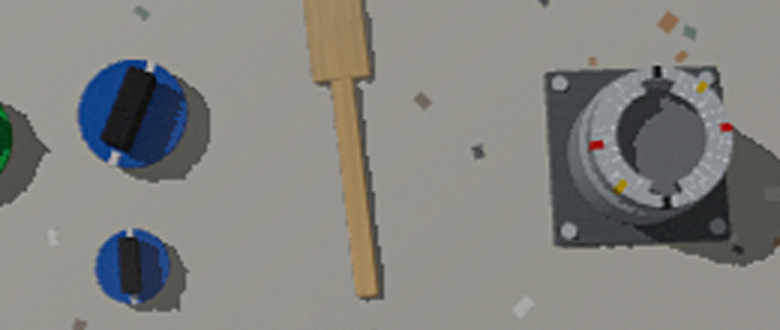

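View pics/sidecrop.png

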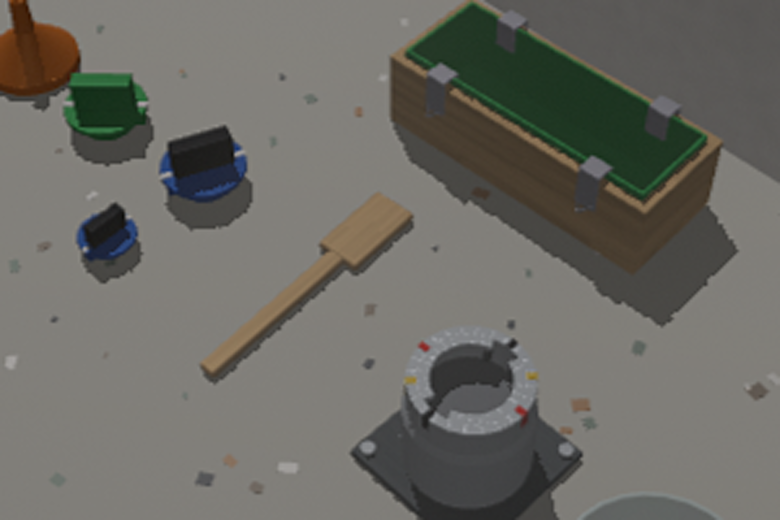

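The crop shows the large blue lid with white marks at both bar ends, and notches (black) at top px ~(429,264) and (432,307). Now I'll measure both.

```bash
cat > meas.py <<'E'
from h import *
def run(n,im,d):  # im BGR
    hsv=cv2.cvtColor(im,cv2.COLOR_BGR2HSV)
    H,W=d.shape; uu,vv=np.meshgrid(np.arange(W),np.arange(H))
    P=depthpts(n,np.c_[uu.ravel(),vv.ravel()],d).reshape(H,W,3)
    # lid
    lidc=np.array([.555,.153]); near=np.hypot(*(P[...,:2]-lidc).transpose(2,0,1))<.05
    blue=near&(hsv[...,0]>100)&(hsv[...,0]<130)&(hsv[...,1]>120)
    bar=near&(P[...,2]>.052)&(P[...,2]<.068)&(hsv[...,1]<120)|(near&(hsv[...,2]<45)&(P[...,2]>.054))
    m=(blue|bar).astype(np.uint8)
    fl=P[blue&(P[...,2]>.02)&(P[...,2]<.032)]
    print(n,'flange z',np.median(fl[:,2]),len(fl))
    cnt=max(cv2.findContours(m,cv2.RETR_EXTERNAL,cv2.CHAIN_APPROX_NONE)[0],key=cv2.contourArea)
    b=P[bar]; rect=cv2.minAreaRect((b[:,:2]*1000).astype(np.float32)); print('bar',np.median(b[:,2]),rect)
    q=b[:,:2]-b[:,:2].mean(0); w=np.linalg.svd(q,full_matrices=False)[2][0]; print(' bar mean',b[:,:2].mean(0),'dir deg',np.degrees(np.arctan2(w[1],w[0]))%180)
    cb=max(cv2.findContours(bar.astype(np.uint8),cv2.RETR_EXTERNAL,cv2.CHAIN_APPROX_NONE)[0],key=cv2.contourArea)
    e=plane(n,np.array(cnt).reshape(-1,2),.026)[:,:2]; print(' flange circle',np.array(cv2.minEnclosingCircle((e*1000).astype(np.float32))[0]),cv2.minEnclosingCircle((e*1000).astype(np.float32))[1])
    white=near&(hsv[...,1]<60)&(hsv[...,2]>150)&(P[...,2]>.02)
    k,l,st,ce=cv2.connectedComponentsWithStats(white.astype(np.uint8))
    for i in range(1,k):
        if st[i,4]>2: print('  white',ce[i],st[i,4],plane(n,ce[i],.026)[0])
    # canister
    rc=np.array([.53,-.238]); rr=np.hypot(*(P[...,:2]-rc).transpose(2,0,1))
    rim=(rr<.07)&(P[...,2]>.106)&(P[...,2]<.116)
    print('rim z',np.median(P[rim][:,2]),rim.sum())
    c2=max(cv2.findContours(rim.astype(np.uint8),cv2.RETR_EXTERNAL,cv2.CHAIN_APPROX_NONE)[0],key=cv2.contourArea)
    e=plane(n,c2.reshape(-1,2),.110)[:,:2]*1000
    print(' rim outer',cv2.minEnclosingCircle(e.astype(np.float32)))
    for nm,mk in dict(red=((hsv[...,0]<8)|(hsv[...,0]>172))&(hsv[...,1]>130),yel=(hsv[...,0]>18)&(hsv[...,0]<32)&(hsv[...,1]>120),blk=(hsv[...,2]<50)).items():
        k,l,st,ce=cv2.connectedComponentsWithStats((mk&(rr<.058)&(rr>.038)&(P[...,2]>.1)).astype(np.uint8))
        for i in range(1,k):
            if st[i,4]>3: print(' ',nm,ce[i].round(1),st[i,4],plane(n,ce[i],.110)[0][:2])
if __name__=='__main__':
    for n in ['top','side']: run(n,cv2.imread(f'pics/{n}0.png'),np.load(f'pics/{n}0d.npy'))
E
python3 meas.py
```

```text
top flange z 0.025859716742252625 682
bar 0.05980338797539475 ((558.2017822265625, 155.2318572998047), (18.964324951171875, 59.93963623046875), 67.49783325195312)
 bar mean [0.55798664 0.15525417] dir deg 158.5412891042136
 flange circle [558.66015625 155.96081543] 41.35197830200195
  white [259.625 261.625] 8 [0.59478783 0.14245923 0.026     ]
  white [247.36363636 292.54545455] 11 [0.52431387 0.17081065 0.026     ]
rim z 0.11016087743463288 910
 rim outer ((515.1224365234375, -229.97732543945312), 50.683467864990234)
  red [452.  282.1] 7 [ 0.52021892 -0.2774411 ]
  red [409.3 287.9] 7 [ 0.51122527 -0.18532537]
side flange z 0.025042101075690104 190
bar 0.058480902499680965 ((560.92236328125, 156.9922637939453), (26.607892990112305, 60.081268310546875), 67.4209976196289)
 bar mean [0.55905623 0.15520004] dir deg 158.3905100966723
 flange circle [569.03125    179.58843994] 40.49320983886719
  white [272.         238.33333333] 3 [0.59641968 0.14261753 0.026     ]
rim z 0.10934285387984632 959
 rim outer ((515.826171875, -230.9860076904297), 52.01348876953125)
  red [343. 313.] 5 [ 0.51313834 -0.18495517]
  red [380.2 338. ] 5 [ 0.52172443 -0.27731767]
```

```bash
cat > go.py <<'E'
from h import *
def delta(p,yaw):
    o=bot.get_obs(); M=R.from_quat(o['tool_rot']); x=M.as_matrix()[:,0]; y0=np.degrees(np.arctan2(x[1],x[0]))
    print('t',round(o['clock'],2),'pos',o['eef_pos'].round(4),'yaw',y0.round(2),'tilt',M.as_matrix()[2].round(4),'w',o['grip_width'].round(4),'F',o['ft_force'].round(1),'T',o['ft_torque'].round(2),'q',np.degrees(o['joint_pos']).round(1))
    w=R.from_euler('ZX',[yaw,180],degrees=True)  # tool down, x at yaw
    print('linear mm',(M.inv().apply(np.array(p)-o['eef_pos'])*1000).round(1),'rot',np.degrees((M.inv()*w).as_rotvec()).round(2))
E
python3 -c "
from go import *
delta([.5586,.1555,.20],68.4)"
```

```text
Traceback (most recent call last):
  File "go.py", line 4, in delta
    print('t',round(o['clock'],2),'pos',o['eef_pos'].round(4),'yaw',y0.round(2),'tilt',M.as_matrix()[2].round(4),'w',o['grip_width'].round(4),'F',o['ft_force'].round(1),'T',o['ft_torque'].round(2),'q',np.degrees(o['joint_pos']).round(1))
                                                                                                                     ^^^^^^^^^^^^^^^^^^^^^
AttributeError: 'float' object has no attribute 'round'
```

```bash
sed -i "s/o\['grip_width'\].round(4)/round(o['grip_width'],4)/" go.py
python3 -c "
from go import *
delta([.5586,.1555,.20],68.4)"
```

```text
t 0.1 pos [0.1293 0.4824 0.2475] yaw 75.0 tilt [-0.0019  0.     -1.    ] w 0.085 F [ 0.3 -0.8  0.7] T [-0.01 -0.03 -0.05] q [75.  13.8  0.2 76.5 -0.  90. ]
linear mm [-204.6  499.3   47.9] rot [0.01 0.11 6.6 ]
```

Call:
{"api": "jog_arm", "payload": {
  "jaw": [0, 0, 0, 0, 0, 0, 0, 0],
  "linear": [
    [-10, 25, 2],
    [-25, 60, 5],
    [-40, 95, 8],
    [-55, 130, 11],
    [-70, 165, 14],
    [-85, 200, 17],
    [-100, 235, 20],
    [-115, 270, 23]
  ],
  "delta_rot": [
    [0, 0, 0],
    [0, 0, 1],
    [0, 0, 1],
    [0, 0, 2],
    [0, 0, 2],
    [0, 0, 3],
    [0, 0, 3],
    [0, 0, 3]
  ]
}}

```text
clock: 0.77
eef_pos: [0.3931, 0.2776, 0.2222]
tool_rot: [0.809, 0.588, -0.0, -0.0]
ft_force: [-0.1, 1.3, 0.3]
grip_width: 0.0853
```

I wrote those shifts in mm where the tool expects metres. The per-row cap limited the move and the direction was the same, so no harm was done. I'll use metres from here.

```bash
sed -i "s/(M.inv().apply(np.array(p)-o\['eef_pos'\])\*1000).round(1)/M.inv().apply(np.array(p)-o['eef_pos']).round(4)/; s/linear mm/linear m/" go.py
python3 -c "
from go import *
delta([.5586,.1555,.20],68.4)"
```

```text
t 0.77 pos [0.3931 0.2776 0.2222] yaw 72.0 tilt [-4.e-04 -4.e-04 -1.e+00] w 0.0853 F [-0.1  1.3  0.3] T [ 0.04 -0.1   0.01] q [35.2 12.5 -5.4 72.2  0.  53.2]
linear m [-0.0649  0.1952  0.0221] rot [-0.02  0.02  3.6 ]
```

Call:
{"api": "jog_arm", "payload": {
  "jaw": [0, 0, 0, 0, 0, 0, 0, 0],
  "linear": [
    [-0.012, 0.037, 0.004],
    [-0.024, 0.073, 0.008],
    [-0.036, 0.11, 0.012],
    [-0.048, 0.146, 0.016],
    [-0.06, 0.18, 0.02],
    [-0.065, 0.195, 0.022],
    [-0.065, 0.195, 0.022],
    [-0.065, 0.195, 0.022]
  ],
  "delta_rot": [
    [0, 0, 1],
    [0, 0, 2],
    [0, 0, 3],
    [0, 0, 3.6],
    [0, 0, 3.6],
    [0, 0, 3.6],
    [0, 0, 3.6],
    [0, 0, 3.6]
  ]
}}

```text
clock: 1.43
eef_pos: [0.5573, 0.1564, 0.1994]
tool_rot: [0.828, 0.561, -0.001, -0.001]
ft_force: [0.2, -0.3, 0.0]
grip_width: 0.0855
```

```bash
python3 - <<'E'
from go import *
delta([.5586,.1555,.045],68.4)
print(bot.calibration('wrist'))
im,d=bot.camera('wrist'); cv2.imwrite('pics/w1.png',im[:,:,::-1]); np.save('pics/w1d.npy',d)
E
```

```text
t 1.43 pos [0.5573 0.1564 0.1994] yaw 68.29 tilt [-0.0011 -0.0022 -1.    ] w 0.0855 F [ 0.2 -0.3  0. ] T [-0.01  0.01 -0.  ] q [15.7 24.2  7.7 73.7  0.  37.4]
linear m [-1.000e-04  1.900e-03  1.544e-01] rot [-0.12  0.06 -0.11]
{'fovy': 65.70646984690485, 'cx': 320.46067913289016, 'cy': 245.05507217895692, 'origin': array([0.4957901 , 0.18066591, 0.32474664]), 'orientation': array([0.82022233, 0.55646159, 0.0742542 , 0.10987332])}
```

View pics/w1.png

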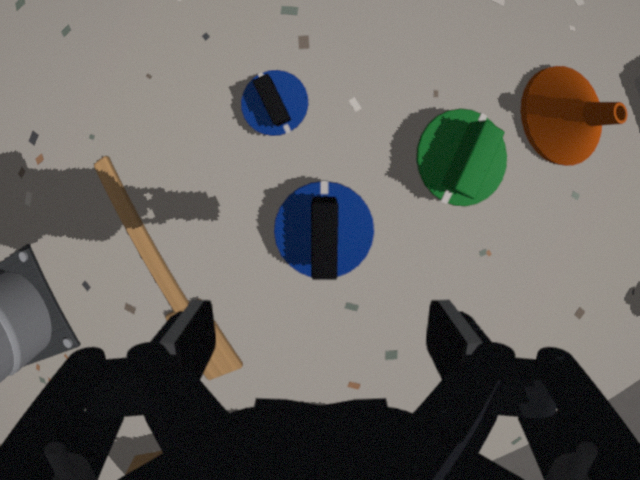

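The wrist view shows the large blue lid at (324,230), with its bar vertical in the image, so the jaws open across it. Measuring it from here:

```bash
python3 - <<'E'
from h import *
im=cv2.imread('pics/w1.png'); d=np.load('pics/w1d.npy'); hsv=cv2.cvtColor(im,cv2.COLOR_BGR2HSV)
H,W=d.shape; uu,vv=np.meshgrid(np.arange(W),np.arange(H)); n='wrist'
f,cx,cy,o,M=cam(n); uv=np.c_[uu.ravel(),vv.ravel()]
_,dr=ray(n,uv); dz=dr@M[:,2]
P=(o+dr*(d.ravel()/dz)[:,None]).reshape(H,W,3)
box=(uu>265)&(uu<380)&(vv>175)&(vv<285)
bar=box&(P[...,2]>.056)&(P[...,2]<.064)&(hsv[...,2]<70)
b=P[bar]; print(len(b),np.median(b[:,2]),cv2.minAreaRect((b[:,:2]*1000).astype(np.float32)))
q=b[:,:2]-b[:,:2].mean(0); w=np.linalg.svd(q,full_matrices=False)[2][0]; print(b[:,:2].mean(0),np.degrees(np.arctan2(w[1],w[0]))%180)
fl=box&(P[...,2]>.0215)&(P[...,2]<.031)&(((hsv[...,0]>100)&(hsv[...,0]<130)&(hsv[...,1]>100))|((hsv[...,1]<60)&(hsv[...,2]>150)))
p=P[fl]; print(len(p),np.median(p[:,2]),cv2.minEnclosingCircle((p[:,:2]*1000).astype(np.float32)))
white=box&(hsv[...,1]<50)&(hsv[...,2]>190)
k,l,st,ce=cv2.connectedComponentsWithStats(white.astype(np.uint8))
for i in range(1,k):
    if st[i,4]>5: print(ce[i],st[i,4],plane(n,ce[i],.026))
E
```

```text
2039 0.06000577523213618 ((560.504150390625, 158.20252990722656), (19.3278751373291, 58.79176330566406), 68.02143859863281)
[0.55956466 0.15838559] 157.99310125812968
5298 0.02609748696595557 ((560.8968505859375, 157.94381713867188), 41.62215042114258)
```

Call:
{"api": "jog_arm", "payload": {
  "jaw": [0, 0, 0, 0, 0, 0, 0, 0],
  "linear": [
    [0.0015, 0.002, 0.025],
    [0.0015, 0.002, 0.055],
    [0.0015, 0.002, 0.085],
    [0.0015, 0.002, 0.11],
    [0.0015, 0.002, 0.13],
    [0.0015, 0.002, 0.142],
    [0.0015, 0.002, 0.151],
    [0.0015, 0.002, 0.151]
  ],
  "delta_rot": [
    [0, 0, 0],
    [0, 0, 0],
    [0, 0, 0],
    [0, 0, 0],
    [0, 0, 0],
    [0, 0, 0],
    [0, 0, 0],
    [0, 0, 0]
  ]
}}

```text
clock: 2.15
eef_pos: [0.5575, 0.1587, 0.0479]
tool_rot: [0.826, 0.563, -0.002, -0.001]
ft_force: [0.3, -0.3, -0.7]
grip_width: 0.0853
```

```bash
python3 - <<'E'
from go import *
delta([.5597,.157,.048],68.2)
im,d=bot.camera('wrist'); cv2.imwrite('pics/w2.png',im[:,:,::-1])
E
```

```text
t 2.15 pos [0.5575 0.1587 0.0479] yaw 68.52 tilt [-0.0022 -0.0032 -1.    ] w 0.0853 F [ 0.3 -0.3 -0.7] T [-0.04  0.05 -0.05] q [15.9 31.8 -4.3 54.1  0.  37.4]
linear m [-0.0008  0.0026 -0.0001] rot [-0.18  0.12  0.32]
```

View pics/w2.png

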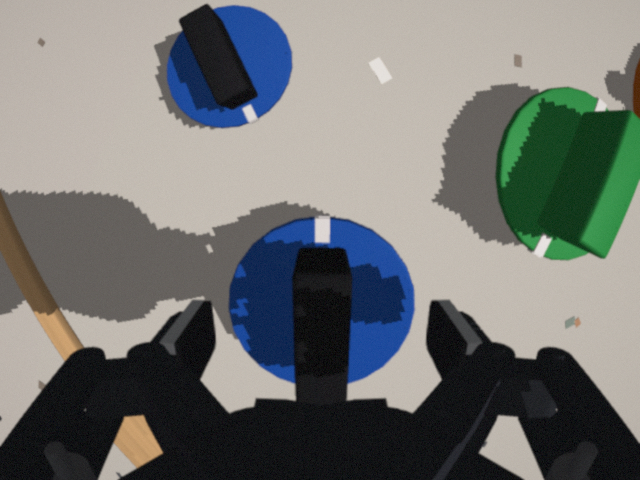

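The bar (px 322) sits midway between the fingers (215 and 428). Small shift of 2.5 mm along the bar, then close.

Call:
{"api": "jog_arm", "payload": {
  "jaw": [0, 0.3, 0.6, 0.8, 0.9, 1, 1, 1],
  "linear": [
    [0, 0.0025, 0],
    [0, 0.0025, 0],
    [0, 0.0025, 0],
    [0, 0.0025, 0],
    [0, 0.0025, 0],
    [0, 0.0025, 0],
    [0, 0.0025, 0],
    [0, 0.0025, 0]
  ],
  "delta_rot": [
    [0, 0, 0],
    [0, 0, 0],
    [0, 0, 0],
    [0, 0, 0],
    [0, 0, 0],
    [0, 0, 0],
    [0, 0, 0],
    [0, 0, 0]
  ]
}}

```text
clock: 2.87
eef_pos: [0.5626, 0.1571, 0.05]
tool_rot: [0.827, 0.562, 0.0, 0.0]
ft_force: [0.0, 0.2, 2.1]
grip_width: 0.0191
```

Call:
{"api": "jog_arm", "payload": {
  "jaw": [1, 1, 1, 1, 1, 1, 1, 1],
  "linear": [
    [0, 0, 0],
    [0, 0, 0],
    [0, 0, -0.002],
    [0, 0, -0.006],
    [0, 0, -0.012],
    [0, 0, -0.02],
    [0, 0, -0.03],
    [0, 0, -0.03]
  ],
  "delta_rot": [
    [0, 0, 0],
    [0, 0, 0],
    [0, 0, 0],
    [0, 0, 0],
    [0, 0, 0],
    [0, 0, 0],
    [0, 0, 0],
    [0, 0, 0]
  ]
}}

```text
clock: 3.53
eef_pos: [0.5638, 0.1574, 0.0823]
tool_rot: [0.827, 0.562, 0.002, 0.001]
ft_force: [1.0, 0.2, -1.9]
grip_width: 0.0186
```

```bash
python3 - <<'E'
from go import *
delta([.5597,.157,.20],68.2)
im,d=bot.camera('wrist'); cv2.imwrite('pics/w3.png',im[:,:,::-1]); np.save('pics/w3d.npy',d)
E
```

```text
t 3.53 pos [0.5638 0.1574 0.0823] yaw 68.4 tilt [ 0.0026  0.0034 -1.    ] w 0.0186 F [ 1.   0.2 -1.9] T [ 0.01 -0.13 -0.01] q [15.6 29.9 -1.7 58.2 -0.  37.2]
linear m [-0.0016 -0.0032 -0.1177] rot [ 0.2  -0.15  0.2 ]
```

View pics/w3.png

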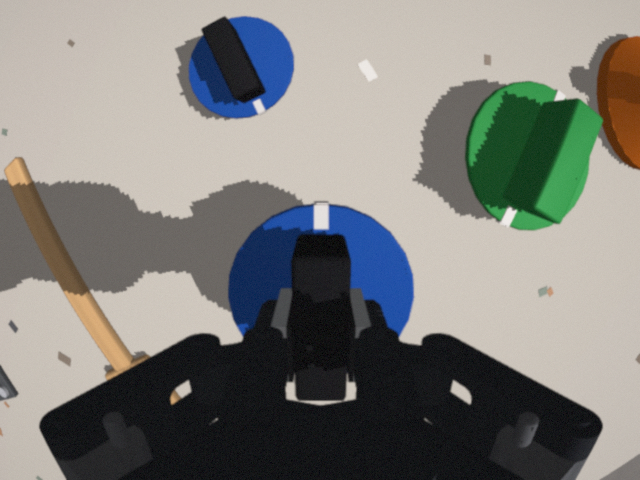

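Lid lifted (width 18.6 mm, about 2 N weight). Raise further, then carry.

Call:
{"api": "jog_arm", "payload": {
  "jaw": [1, 1, 1, 1, 1, 1, 1, 1],
  "linear": [
    [0, 0, -0.01],
    [0, 0, -0.03],
    [0, 0, -0.055],
    [0, 0, -0.08],
    [0, 0, -0.105],
    [0, 0, -0.125],
    [0, 0, -0.14],
    [0, 0, -0.145]
  ],
  "delta_rot": [
    [0, 0, 0],
    [0, 0, 0],
    [0, 0, 0],
    [0, 0, 0],
    [0, 0, 0],
    [0, 0, 0],
    [0, 0, 0],
    [0, 0, 0]
  ]
}}

```text
clock: 4.25
eef_pos: [0.5633, 0.1573, 0.2281]
tool_rot: [0.827, 0.562, 0.002, 0.001]
ft_force: [-0.2, 0.6, -1.5]
grip_width: 0.0191
```

```bash
python3 - <<'E'
from go import *
delta([.62,-.231,.23],89.5)
E
```

```text
t 4.25 pos [0.5633 0.1573 0.2281] yaw 68.4 tilt [ 0.0031  0.0042 -1.    ] w 0.0191 F [-0.2  0.6 -1.5] T [ 0.04 -0.05 -0.03] q [15.6 23.8 11.4 77.3 -0.  37.2]
linear m [-0.3401  0.1957 -0.0021] rot [  0.27  -0.13 -21.1 ]
```

Call:
{"api": "jog_arm", "payload": {
  "jaw": [1, 1, 1, 1, 1, 1, 1, 1],
  "linear": [
    [-0.01, 0.006, 0],
    [-0.03, 0.017, 0],
    [-0.055, 0.032, 0],
    [-0.08, 0.046, 0],
    [-0.107, 0.062, 0],
    [-0.134, 0.077, 0],
    [-0.161, 0.093, 0],
    [-0.188, 0.108, 0]
  ],
  "delta_rot": [
    [0, 0, -0.5],
    [0, 0, -1.5],
    [0, 0, -3],
    [0, 0, -4.5],
    [0, 0, -6],
    [0, 0, -8],
    [0, 0, -10],
    [0, 0, -12]
  ]
}}

```text
clock: 4.92
eef_pos: [0.5928, -0.059, 0.2237]
tool_rot: [0.763, 0.646, -0.001, -0.001]
ft_force: [0.1, -0.9, -2.3]
grip_width: 0.0191
```

```bash
python3 - <<'E'
from go import *
delta([.62,-.231,.23],89.5)
E
```

```text
t 4.92 pos [ 0.5928 -0.059   0.2237] yaw 80.51 tilt [-1.0e-04 -1.7e-03 -1.0e+00] w 0.0191 F [ 0.1 -0.9 -2.3] T [-0.    0.02 -0.01] q [-5.7 25.5 13.3 78.  -0.   3.8]
linear m [-0.1652  0.0551 -0.0063] rot [-0.1  -0.   -8.99]
```

Call:
{"api": "jog_arm", "payload": {
  "jaw": [1, 1, 1, 1, 1, 1, 1, 1],
  "linear": [
    [-0.028, 0.01, -0.001],
    [-0.056, 0.02, -0.002],
    [-0.084, 0.03, -0.003],
    [-0.11, 0.04, -0.004],
    [-0.135, 0.047, -0.005],
    [-0.153, 0.052, -0.006],
    [-0.165, 0.055, -0.006],
    [-0.165, 0.055, -0.006]
  ],
  "delta_rot": [
    [0, 0, -1.5],
    [0, 0, -3],
    [0, 0, -5],
    [0, 0, -7],
    [0, 0, -8],
    [0, 0, -9],
    [0, 0, -9],
    [0, 0, -9]
  ]
}}

```text
clock: 5.58
eef_pos: [0.6195, -0.232, 0.2293]
tool_rot: [0.712, 0.702, -0.001, -0.0]
ft_force: [-0.9, 0.7, -1.5]
grip_width: 0.0189
```

```bash
python3 - <<'E'
from go import *
delta([.5157,-.2313,.23],89.5)
im,d=bot.camera('wrist'); cv2.imwrite('pics/w4.png',im[:,:,::-1]); np.save('pics/w4d.npy',d)
E
```

```text
t 5.58 pos [ 0.6195 -0.232   0.2293] yaw 89.18 tilt [-3.0e-04 -1.7e-03 -1.0e+00] w 0.0189 F [-0.9  0.7 -1.5] T [ 0.   -0.03  0.01] q [-20.5  33.5  27.2  83.8  -0.  -19.7]
linear m [-0.0007 -0.1038 -0.0006] rot [-0.09  0.01 -0.32]
```

View pics/w4.png

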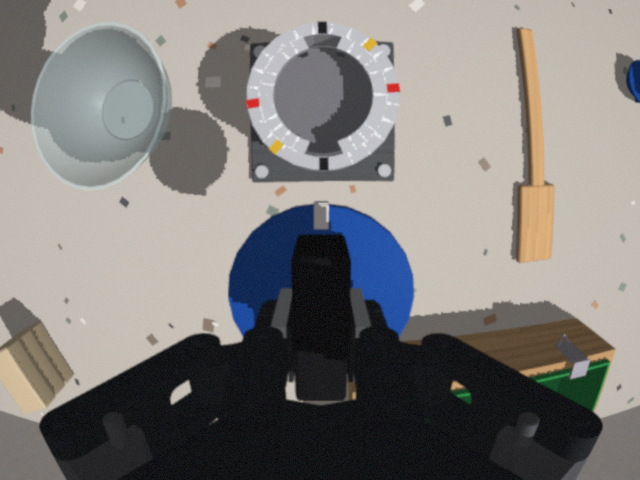

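The wrist view shows the canister rim at about (323,95) with all six marks, black at (322,28) and (323,163), and the held lid's flange at (321,290) with its white mark at (321,214). Measure both in the same view.

```bash
cat > wm.py <<'E'
from h import *
from scipy.optimize import least_squares
def P3(n,d):
    H,W=d.shape; uu,vv=np.meshgrid(np.arange(W),np.arange(H)); f,cx,cy,o,M=cam(n)
    _,dr=ray(n,np.c_[uu.ravel(),vv.ravel()]); return (o+dr*(d.ravel()/(dr@M[:,2]))[:,None]).reshape(H,W,3),uu,vv
def circ(p,r=None):
    if r: return least_squares(lambda c:np.hypot(p[:,0]-c[0],p[:,1]-c[1])-r,p.mean(0),loss='soft_l1',f_scale=.0005).x
    s=least_squares(lambda c:np.hypot(p[:,0]-c[0],p[:,1]-c[1])-c[2],[*p.mean(0),.04],loss='soft_l1',f_scale=.0005); return s.x
def run(f):
    im=cv2.imread(f'pics/{f}.png'); d=np.load(f'pics/{f}d.npy'); hsv=cv2.cvtColor(im,cv2.COLOR_BGR2HSV)
    P,uu,vv=P3('wrist',d)
    # lid flange
    box=(uu>215)&(uu<430)&(vv>185)&(vv<345)
    blue=box&(hsv[...,0]>100)&(hsv[...,0]<130)&(hsv[...,1]>100)
    z=np.median(P[blue][:,2]); print('flange z',z)
    c=max(cv2.findContours(blue.astype(np.uint8),cv2.RETR_EXTERNAL,cv2.CHAIN_APPROX_NONE)[0],key=cv2.contourArea).reshape(-1,2)
    h=np.array([q for q in c if q[1]<320 and not(300<q[0]<342)])
    ang=np.hypot(h[:,0]-321,(h[:,1]-290)); h=h[ang>70]
    e=plane('wrist',h,z)[:,:2]; print('lid circle free',circ(e).round(4),'fixed r42',circ(e,.042).round(4),len(e))
    w=box&(hsv[...,1]<60)&(hsv[...,2]>110)&(vv<235)&(uu>305)&(uu<340)&(abs(P[...,2]-z)<.006)
    ww=plane('wrist',np.c_[uu[w],vv[w]],z)[:,:2]; print('white',ww.mean(0).round(4),w.sum())
    b=P[(uu>290)&(uu<355)&(vv>235)&(vv<275)&(P[...,2]>z+.03)&(P[...,2]<z+.038)&(hsv[...,2]<80)]
    print('bar top part',len(b),np.median(b[:,2]) if len(b) else 0, cv2.minAreaRect((b[:,:2]*1000).astype(np.float32)) if len(b) else '')
    return im,hsv,P,uu,vv
def rim(hsv,P,uu,vv,n='wrist'):
    r0=np.hypot(P[...,0]-.517,P[...,1]+.231)
    m=(r0<.058)&(P[...,2]>.1065)&(P[...,2]<.1135)
    print('rim z',np.median(P[m][:,2]))
    p=P[m]; rr=P[m][:,:2]; print('enclosing',cv2.minEnclosingCircle((rr*1000).astype(np.float32)))
    res={}
    for nm,mk in dict(red=((hsv[...,0]<8)|(hsv[...,0]>172))&(hsv[...,1]>130),yel=(hsv[...,0]>18)&(hsv[...,0]<32)&(hsv[...,1]>120),blk=(hsv[...,2]<45)).items():
        k,l,st,ce=cv2.connectedComponentsWithStats((mk&(r0<.052)&(r0>.040)&(P[...,2]>.106)).astype(np.uint8))
        i=sorted(range(1,k),key=lambda i:-st[i,4])[:2]
        q=plane(n,ce[i],.110)[:,:2]; v=q[0]-q[1]
        print(nm,ce[i].round(1).tolist(),st[i,4],'mid',q.mean(0).round(4),'len',np.hypot(*v).round(4),'ang',(np.degrees(np.arctan2(v[1],v[0]))%180).round(2))
if __name__=='__main__':
    import sys
    im,hsv,P,uu,vv=run(sys.argv[1]); rim(hsv,P,uu,vv)
E
python3 wm.py w4
```

```text
flange z 0.20515384176793094
lid circle free [ 0.6178 -0.2304  0.0408] fixed r42 [ 0.6194 -0.2304] 273
white [ 0.5806 -0.2297] 393
bar top part 1224 0.2388156166836407 ((591.7003173828125, -230.26312255859375), (19.793285369873047, 7.11381721496582), 88.88585662841797)
rim z 0.10974903346043632
enclosing ((518.2064208984375, -227.56588745117188), 51.03373718261719)
red [[251.5, 103.0], [392.1, 87.5]] [88 77] mid [ 0.5184 -0.2283] len 0.0926 ang 95.88
yel [[275.5, 146.5], [369.7, 44.0]] [106  91] mid [ 0.5184 -0.2277] len 0.0931 ang 137.82
blk [[323.5, 163.5], [321.7, 27.1]] [60 54] mid [ 0.5185 -0.2278] len 0.0926 ang 0.01
```

Call:
{"api": "jog_arm", "payload": {
  "jaw": [1, 1, 1, 1, 1, 1, 1, 1],
  "linear": [
    [0, -0.015, 0],
    [0, -0.035, 0],
    [0, -0.06, 0.002],
    [0, -0.08, 0.01],
    [0.0006, -0.095, 0.025],
    [0.0006, -0.1, 0.042],
    [0.0006, -0.1, 0.052],
    [0.0006, -0.1, 0.052]
  ],
  "delta_rot": [
    [0, 0, 0],
    [0, 0, -0.3],
    [0, 0, -0.7],
    [0, 0, -0.7],
    [0, 0, -0.7],
    [0, 0, -0.7],
    [0, 0, -0.7],
    [0, 0, -0.7]
  ]
}}

```text
clock: 6.3
eef_pos: [0.5185, -0.2258, 0.1762]
tool_rot: [0.706, 0.708, -0.001, -0.002]
ft_force: [0.3, 1.1, -2.1]
grip_width: 0.0192
```

```bash
python3 - <<'E'
from go import *
delta([.5190,-.23,.141],89.9)
for n in ['wrist','side','top']:
    im,d=bot.camera(n); cv2.imwrite(f'pics/{n}5.png',im[:,:,::-1]); np.save(f'pics/{n}5d.npy',d)
s=cv2.imread('pics/side5.png'); crop(s,270,200,470,400,3,'pics/side5c.png')
E
cp pics/wrist5d.npy pics/w5d.npy; cp pics/wrist5.png pics/w5.png
```

```text
t 6.3 pos [ 0.5185 -0.2258  0.1762] yaw 90.17 tilt [ 0.0025 -0.0043 -1.    ] w 0.0192 F [ 0.3  1.1 -2.1] T [ 0.02 -0.03 -0.04] q [-23.5  23.6   3.3  69.9   0.  -23.7]
linear m [-0.0043  0.0006  0.0352] rot [-0.25 -0.14  0.27]
```

View pics/wrist5.png

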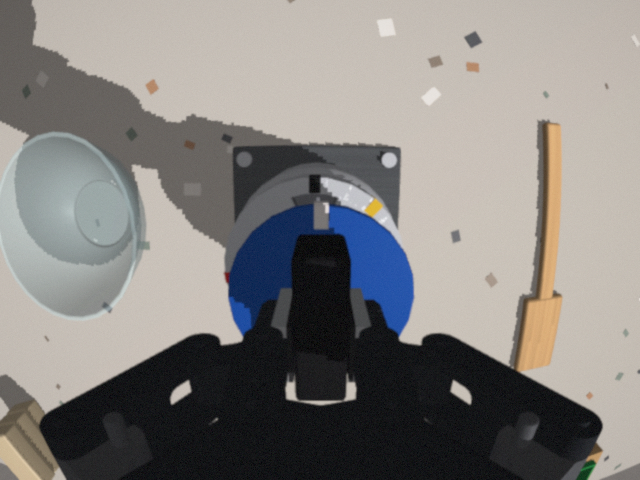

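View pics/side5c.png

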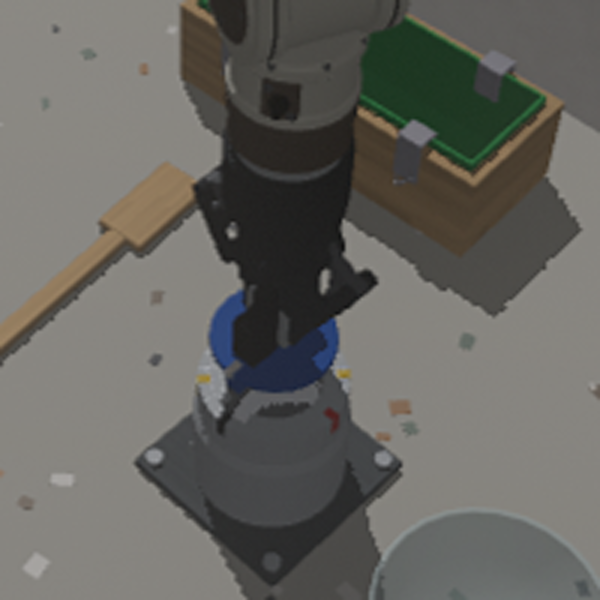

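The wrist view shows the lid slightly right (+y) of the canister: the black mark is at (315,184), the lid's white mark at (321,214). I'll quantify that.

```bash
python3 - <<'E'
from wm import *
im,hsv,P,uu,vv=run('w5')
m=(vv<205)&(uu>225)&(uu<420)&(P[...,2]>.106)&(P[...,2]<.114)
p=P[m]; print('rim pts',len(p),np.median(p[:,2]))
# outer edge: upper-most rim pixel of each column
e=[]
for u in range(265,375,2):
    v=np.where(m[:,u])[0]
    if len(v): e.append((u,v.min()-.5))
e=plane('wrist',np.array(e),.110)[:,:2]; print('rim r50',circ(e,.050).round(4),'free',circ(e).round(4))
for nm,mk in dict(yel=(hsv[...,0]>18)&(hsv[...,0]<32)&(hsv[...,1]>120),blk=(hsv[...,2]<45)).items():
    mm=mk&(vv>170)&(vv<220)&(uu>300)&(uu<390)&(P[...,2]>.1)&(P[...,2]<.118)
    print(nm,uu[mm].mean(),vv[mm].mean(),mm.sum(),plane('wrist',[uu[mm].mean(),vv[mm].mean()],.11))
E
python3 -c "
from go import *
delta([.5190,-.23,.141],89.9)"
```

```text
flange z 0.15489572441318847
lid circle free [ 0.5194 -0.2277  0.0408] fixed r42 [ 0.5209 -0.2278] 272
white [ 0.4829 -0.2275] 345
bar top part 1215 0.18853529955608178 ((493.3250427246094, -227.8688201904297), (19.7481632232666, 6.88045072555542), 89.35159301757812)
rim pts 2132 0.11238204782690817
rim r50 [ 0.5209 -0.2311] free [ 0.5195 -0.231   0.0487]
yel 373.3312883435583 207.74846625766872 163 [[ 0.48748628 -0.1996555   0.11      ]]
blk 314.3179190751445 183.58959537572255 173 [[ 0.47484316 -0.23109797  0.11      ]]
t 6.45 pos [ 0.5212 -0.2273  0.1792] yaw 90.16 tilt [-3.0e-04  1.2e-03 -1.0e+00] w 0.0188 F [ 1.1 -0.4 -1.2] T [-0.   -0.    0.01] q [-23.6  23.6   3.7  70.    0.  -23.7]
linear m [-0.0026 -0.0022  0.0382] rot [0.07 0.01 0.26]
```

Call:
{"api": "jog_arm", "payload": {
  "jaw": [1, 1, 1, 1, 1, 1, 1, 1],
  "linear": [
    [-0.002, 0, 0.002],
    [-0.0032, 0, 0.005],
    [-0.0032, 0, 0.009],
    [-0.0032, 0, 0.012],
    [-0.0032, 0, 0.015],
    [-0.0032, 0, 0.018],
    [-0.0032, 0, 0.021],
    [-0.0032, 0, 0.024]
  ],
  "delta_rot": [
    [0, 0, 0],
    [0, 0, 0],
    [0, 0, 0],
    [0, 0, 0],
    [0, 0, 0],
    [0, 0, 0],
    [0, 0, 0],
    [0, 0, 0]
  ]
}}

```text
clock: 7.12
eef_pos: [0.52, -0.231, 0.1542]
tool_rot: [0.707, 0.708, -0.0, -0.0]
ft_force: [-0.7, 0.2, -2.5]
grip_width: 0.0189
```

```bash
python3 - <<'E'
from go import *
delta([.5190,-.23,.14],89.9)
im,d=bot.camera('wrist'); cv2.imwrite(f'pics/w6.png',im[:,:,::-1])
im,d=bot.camera('side'); crop(im[:,:,::-1],270,200,470,400,3,'pics/side6c.png')
delta([.5190,-.23,.14],89.9)
E
```

```text
t 7.12 pos [ 0.52   -0.231   0.1542] yaw 90.1 tilt [ 1.e-04 -2.e-04 -1.e+00] w 0.0189 F [-0.7  0.2 -2.5] T [0.02 0.01 0.02] q [-24.   24.7   1.5  66.8   0.  -24. ]
linear m [ 0.001  -0.001   0.0142] rot [-0.01 -0.01  0.2 ]
t 7.22 pos [ 0.5196 -0.2308  0.1538] yaw 90.1 tilt [ 6.0e-04 -1.2e-03 -1.0e+00] w 0.0189 F [ 0.1  0.3 -1.6] T [ 0.05  0.02 -0.06] q [-23.9  24.7   1.5  66.8   0.  -24. ]
linear m [ 0.0008 -0.0006  0.0138] rot [-0.07 -0.03  0.2 ]
```

View pics/w6.png

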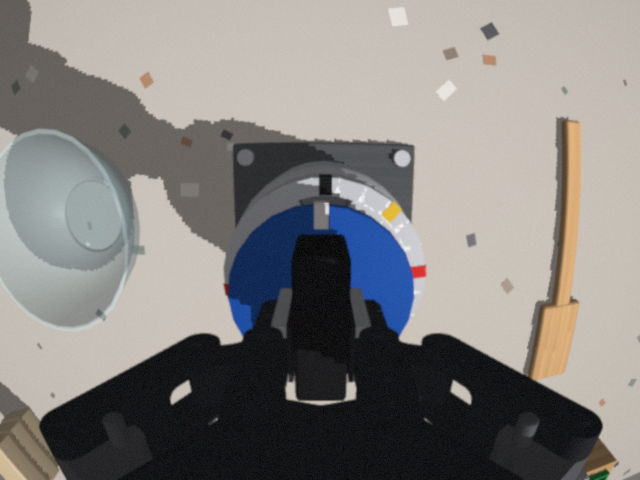

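View pics/side6c.png

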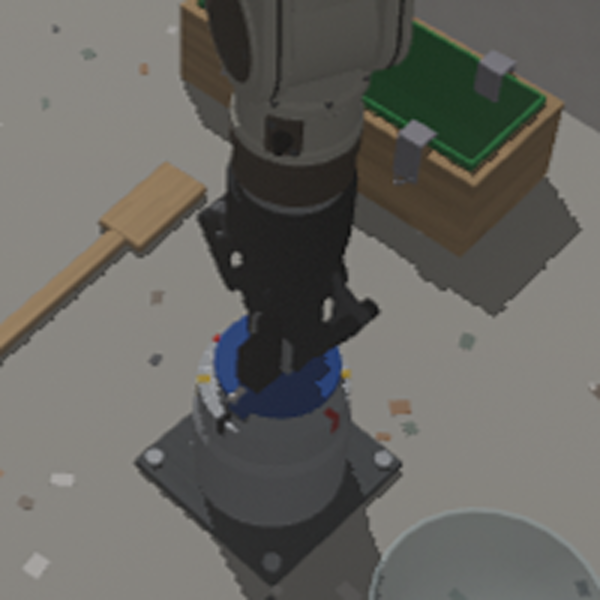

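Arm was still settling at the last picture. Remeasure now that it stands still; the black mark is at (325,184) against the white mark at (321,215).

```bash
cat > m7.py <<'E'
from wm import *
import sys
def meas(f):
    im,hsv,P,uu,vv=run(f)
    m=(vv<225)&(uu>215)&(uu<440)&(P[...,2]>.106)&(P[...,2]<.115)
    e=[]
    for u in range(270,385,2):
        v=np.where(m[:,u])[0]
        if len(v): e.append((u,v.min()-.5))
    e=plane('wrist',np.array(e),.110)[:,:2]; print('rim z',np.median(P[m][:,2]),'rim r50',circ(e,.050).round(4))
    for nm,mk in dict(yel=(hsv[...,0]>18)&(hsv[...,0]<32)&(hsv[...,1]>120),blk=(hsv[...,2]<45)).items():
        mm=mk&(vv>165)&(vv<225)&(uu>300)&(uu<410)&(P[...,2]>.1)&(P[...,2]<.118)
        if mm.any():
            q=plane('wrist',[uu[mm].mean(),vv[mm].mean()],.11)[0]; a=np.radians(137.85 if nm=='yel' else 179.9)
            print(nm,uu[mm].mean().round(1),vv[mm].mean().round(1),mm.sum(),q[:2].round(4),'-> centre',(q[:2]-.0463*np.array([np.cos(a),np.sin(a)])).round(4))
if __name__=='__main__':
    im,d=bot.camera('wrist'); f=sys.argv[1]; cv2.imwrite(f'pics/{f}.png',im[:,:,::-1]); np.save(f'pics/{f}d.npy',d)
    meas(f)
E
python3 m7.py w7; python3 -c "
from go import *
delta([.5190,-.23,.14],89.9)"
```

```text
flange z 0.12989900905104373
lid circle free [ 0.518  -0.2312  0.0408] fixed r42 [ 0.5195 -0.2313] 272
white [ 0.4815 -0.231 ] 345
bar top part 1221 0.16357535152900182 ((492.0171813964844, -231.36239624023438), (6.6460676193237305, 19.773113250732422), 0.05085257068276405)
rim z 0.1100438071655225 rim r50 [ 0.518  -0.2297]
yel 390.8 212.9 205 [ 0.4842 -0.1984] -> centre [ 0.5185 -0.2294]
blk 324.4 185.4 211 [ 0.4716 -0.2296] -> centre [ 0.5179 -0.2296]
t 7.27 pos [ 0.5198 -0.2309  0.1542] yaw 90.1 tilt [ 3.e-04 -7.e-04 -1.e+00] w 0.0192 F [-1.2  0.3 -2.3] T [-0.03  0.02  0.01] q [-23.9  24.7   1.5  66.9   0.  -24. ]
linear m [ 0.0009 -0.0008  0.0142] rot [-0.04 -0.02  0.2 ]
```

Call:
{"api": "jog_arm", "payload": {
  "jaw": [1, 1, 1, 1, 1, 1, 1, 1],
  "linear": [
    [0.0017, -0.0008, 0],
    [0.0017, -0.0008, 0.002],
    [0.0017, -0.0008, 0.005],
    [0.0017, -0.0008, 0.008],
    [0.0017, -0.0008, 0.011],
    [0.0017, -0.0008, 0.014],
    [0.0017, -0.0008, 0.016],
    [0.0017, -0.0008, 0.017]
  ],
  "delta_rot": [
    [0, 0, 0],
    [0, 0, 0],
    [0, 0, 0],
    [0, 0, 0],
    [0, 0, 0],
    [0, 0, 0],
    [0, 0, 0],
    [0, 0, 0]
  ]
}}

```text
clock: 7.93
eef_pos: [0.5193, -0.2293, 0.1399]
tool_rot: [0.706, 0.708, 0.0, 0.001]
ft_force: [-6.1, 3.6, 18.0]
grip_width: 0.0196
```

```bash
python3 m7.py w8; python3 -c "
from go import *
delta([.5190,-.23,.134],89.9)"
```

```text
flange z 0.11568803564583215
lid circle free [ 0.5175 -0.2297  0.0409] fixed r42 [ 0.5189 -0.2297] 273
white [ 0.4786 -0.2289] 479
bar top part 1226 0.14931253598847036 ((491.3413391113281, -229.75682067871094), (7.048267841339111, 19.8853816986084), 1.1139055490493774)
rim z 0.10981660929537951 rim r50 [ 0.5176 -0.2298]
yel 393.9 218.0 200 [ 0.4833 -0.1981] -> centre [ 0.5176 -0.2292]
blk 321.4 188.9 220 [ 0.471  -0.2294] -> centre [ 0.5173 -0.2295]
t 7.98 pos [ 0.5193 -0.2293  0.14  ] yaw 90.1 tilt [-7.0e-04  1.5e-03 -1.0e+00] w 0.0192 F [-4.7  2.5 12.1] T [ 0.52  1.04 -0.03] q [-23.8  25.1  -0.1  64.7  -0.  -23.9]
linear m [-0.0007 -0.0003  0.006 ] rot [0.09 0.04 0.2 ]
```

Flange top at z 0.1157 against 0.116 expected for seated, and contact force of 12 N, so the lid is seated on the rim. Ease the push and start turning clockwise (+ about tool z).

Call:
{"api": "jog_arm", "payload": {
  "jaw": [1, 1, 1, 1, 1, 1, 1, 1],
  "linear": [
    [0.0004, -0.0007, -0.001],
    [0.0004, -0.0007, -0.001],
    [0.0003, -0.0008, -0.001],
    [0.0002, -0.0008, -0.001],
    [0.0002, -0.0008, -0.001],
    [0.0001, -0.0009, -0.001],
    [0, -0.0009, -0.001],
    [0, -0.0009, -0.001]
  ],
  "delta_rot": [
    [0, 0, 0],
    [0, 0, 2],
    [0, 0, 5],
    [0, 0, 8],
    [0, 0, 11],
    [0, 0, 14],
    [0, 0, 17],
    [0, 0, 20]
  ]
}}

```text
clock: 8.65
eef_pos: [0.5194, -0.2298, 0.14]
tool_rot: [0.819, 0.573, 0.001, 0.001]
ft_force: [-0.3, -0.0, 5.3]
grip_width: 0.0193
```

```bash
python3 m7.py w9; python3 -c "
from go import *
delta([.5190,-.23,.14],47.9)"
```

```text
flange z 0.11565147179197008
lid circle free [ 0.5178 -0.2295  0.0409] fixed r42 [ 0.5191 -0.23  ] 272
white [ 0.4804 -0.2151] 681
bar top part 1211 0.14928443153084697 ((493.0935974121094, -220.64271545410156), (19.478654861450195, 6.904768943786621), 70.64340209960938)
rim z 0.1098048255146989 rim r50 [ 0.5176 -0.2294]
yel 362.6 197.5 279 [ 0.4836 -0.198 ] -> centre [ 0.518  -0.2291]
t 8.7 pos [ 0.5194 -0.2298  0.14  ] yaw 69.87 tilt [-5.0e-04  3.2e-03 -1.0e+00] w 0.0189 F [ 0.1 -0.1  4.4] T [-0.06  0.19 -0.05] q [-23.9  25.1  -0.1  64.6  -0.   -3.7]
linear m [-0.0003 -0.0003 -0.    ] rot [ 0.19 -0.   21.97]
```

View pics/w9.png

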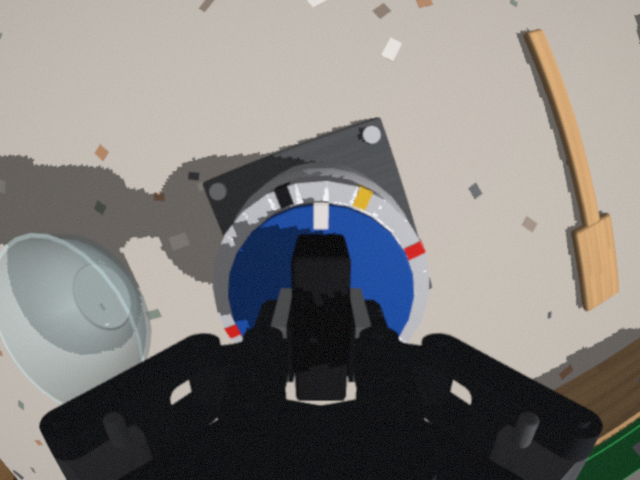

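The white mark is now halfway between black (283,196) and yellow (363,198), flange height unchanged, force 4 N. Continue the remaining 22°.

Call:
{"api": "jog_arm", "payload": {
  "jaw": [1, 1, 1, 1, 1, 1, 1, 1],
  "linear": [
    [0, 0, 0],
    [-0.0001, 0, 0],
    [-0.0002, 0, 0],
    [-0.0003, 0, 0],
    [-0.0004, 0, 0],
    [-0.0005, 0, 0],
    [-0.0005, 0, 0],
    [-0.0005, 0, 0]
  ],
  "delta_rot": [
    [0, 0, 3],
    [0, 0, 6.5],
    [0, 0, 10],
    [0, 0, 13.5],
    [0, 0, 17],
    [0, 0, 20],
    [0, 0, 22],
    [0, 0, 22]
  ]
}}

```text
clock: 9.37
eef_pos: [0.5191, -0.2304, 0.14]
tool_rot: [0.913, 0.407, 0.001, 0.001]
ft_force: [-0.6, -0.3, 5.7]
grip_width: 0.0189
```

```bash
python3 m7.py w10; python3 -c "
from go import *
delta([.5190,-.23,.14],47.9)
im,d=bot.camera('side'); crop(im[:,:,::-1],270,200,470,400,3,'pics/side10c.png')"
```

```text
flange z 0.11565335943856231
lid circle free [ 0.5179 -0.2293  0.041 ] fixed r42 [ 0.5189 -0.2302] 273
white [ 0.4893 -0.2029] 584
bar top part 1217 0.14926159118624974 ((498.4322814941406, -211.782470703125), (19.845046997070312, 7.08848762512207), 48.249629974365234)
rim z 0.10986078522469003 rim r50 [ 0.5177 -0.2293]
yel 321.1 189.0 299 [ 0.4835 -0.1981] -> centre [ 0.5178 -0.2291]
t 9.42 pos [ 0.5191 -0.2303  0.14  ] yaw 48.09 tilt [ 5.e-04  3.e-03 -1.e+00] w 0.0191 F [-1.2  0.   4.6] T [ 0.04  0.33 -0.01] q [-23.9  25.1  -0.1  64.6  -0.   18. ]
linear m [ 0.0002 -0.0003 -0.    ] rot [ 0.17 -0.03  0.19]
```

View pics/w10.png

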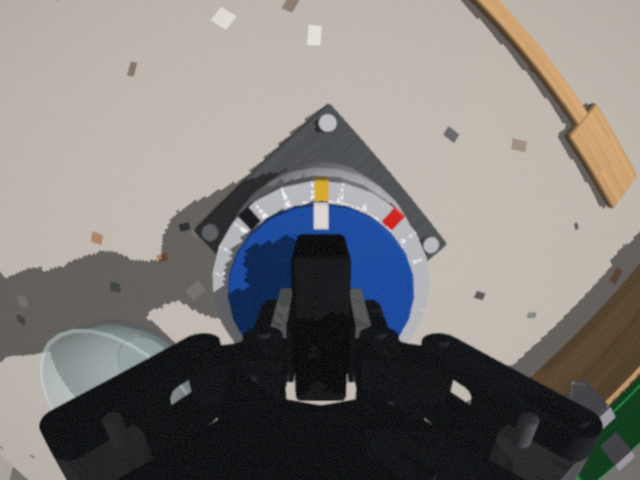

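View pics/side10c.png

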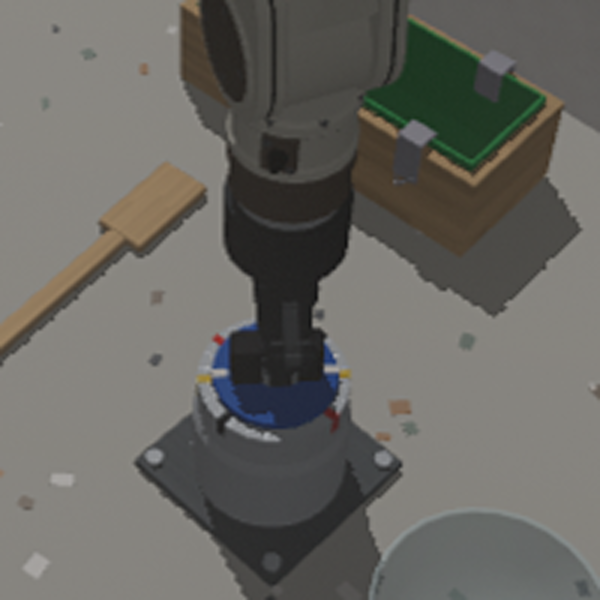

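White marks line up with yellow on both sides: px 321 and 321 in the wrist view, and both ends agree in the side view. One holding call to confirm it's steady, then hand in.

Call:
{"api": "jog_arm", "payload": {
  "jaw": [1, 1, 1, 1, 1, 1, 1, 1],
  "linear": [
    [0, 0, 0],
    [0, 0, 0],
    [0, 0, 0],
    [0, 0, 0],
    [0, 0, 0],
    [0, 0, 0],
    [0, 0, 0],
    [0, 0, 0]
  ],
  "delta_rot": [
    [0, 0, 0],
    [0, 0, 0],
    [0, 0, 0],
    [0, 0, 0],
    [0, 0, 0],
    [0, 0, 0],
    [0, 0, 0],
    [0, 0, 0]
  ]
}}

```text
clock: 10.13
eef_pos: [0.5191, -0.2304, 0.14]
tool_rot: [0.913, 0.408, 0.001, 0.001]
ft_force: [-1.0, -1.0, 5.9]
grip_width: 0.0189
```

```bash
python3 m7.py w11; python3 -c "
from go import *
delta([.5190,-.23,.14],47.9)
im,d=bot.camera('top'); cv2.imwrite('pics/top11.png',im[:,:,::-1])
a=cv2.imread('pics/top0.png'); print([ (k,int(np.abs(a[s].astype(int)-im[:,:,::-1][s]).mean())) for k,s in dict(mold=np.s_[130:200,275:410],bowl=np.s_[262:328,484:552],funnel=np.s_[268:314,118:166],paddle=np.s_[230:340,310:340]).items()])"
```

```text
flange z 0.11563164344461285
lid circle free [ 0.5179 -0.2293  0.041 ] fixed r42 [ 0.5189 -0.2302] 273
white [ 0.4894 -0.203 ] 576
bar top part 1215 0.1493195966960577 ((498.3851623535156, -211.8726348876953), (19.762502670288086, 6.9570393562316895), 47.69594192504883)
rim z 0.10983968406150749 rim r50 [ 0.5177 -0.2293]
yel 321.0 189.0 298 [ 0.4835 -0.1981] -> centre [ 0.5179 -0.2292]
t 10.18 pos [ 0.5191 -0.2303  0.14  ] yaw 48.1 tilt [ 5.e-04  3.e-03 -1.e+00] w 0.0189 F [-0.9  0.2  6.3] T [-0.04  0.31 -0.01] q [-23.9  25.1  -0.1  64.6  -0.   18. ]
linear m [ 0.0002 -0.0003 -0.    ] rot [ 0.17 -0.03  0.2 ]
[('mold', 1), ('bowl', 10), ('funnel', 0), ('paddle', 0)]
```

View pics/top11.png

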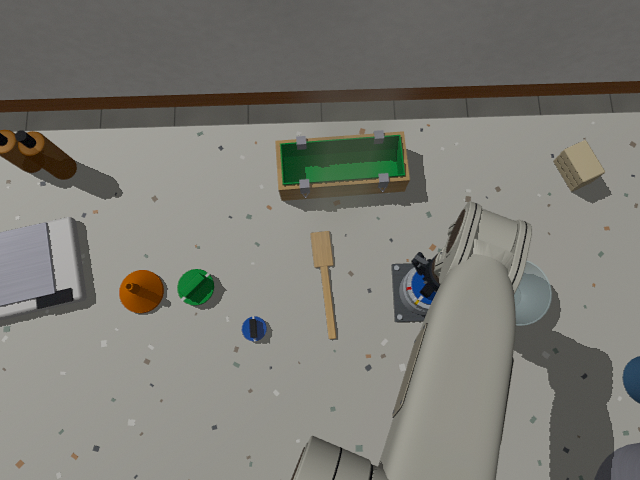

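The top view shows the mold, funnel and paddle unchanged. The bowl still stands at (520,294); its pixel change comes from the arm covering and shading it.

```bash
python3 -c "
from workcell import bot
print(bot.job_done()); o=bot.get_obs(); print(o['clock'],o['eef_pos'],o['grip_width'])"
```

```text
the job is handed in; nothing more can be done
None
the job is handed in; nothing more can be done
```

The blue lid is seated on the canister rim and turned clockwise about 42° to the yellow vent mark. I handed the job in at about 10.2 s with the gripper still holding the bar. I picked the larger of the two blue lids, and the lugs went through the notches without jamming.

**Last checks**
- **Seated:** the flange top read z = 0.1156 m, against 0.116 expected.
- **At the yellow mark:** the white and yellow marks lined up in the wrist and side views. The tool yaw was 48.1°, against a target of 47.9°, so the turn stopped well short of the lock click.
- **Steady:** nothing changed over the 0.7 s hold. The upward force on the tool was about 6 N and the grip opening 18.9 mm.
- **Bystanders:** the mold, funnel and paddle looked unchanged from above. The bowl was partly hidden by the arm in that last picture, but it appeared to be in its place.

**What went wrong or disagreed**
- **First move:** I wrote it in millimetres instead of metres. The per-row cap limited it, and it went the right way.
- **Camera agreement:** the top, side and wrist cameras differed by 2 to 3 mm, so I aligned the lid to the rim within the wrist view.
- **Alignment while settling:** I took one measurement before the arm was still and corrected it after looking again.
- **Vent spring:** the twisting moment at the wrist read about 0 rather than the 0.11 N m expected. I took this to be rim friction or sensor offset and had no separate check on the vent ring.

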